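# Find the tight spot of a sample box's sliding cover

## Robot

A 6-joint arm with a two-finger parallel gripper is mounted at the origin on the work surface. World frame = base frame: x ahead of the robot, y to its left, z up, the work surface at z = 0. Lengths are in m, angles in rad, forces in N, time in s.
With the tool pointing down it reaches from about 0.4 to 0.825 m from the base axis. Payload 7 kg.
Tool frame: the origin (TCP) lies between the finger pads; the fingertips stand 17 mm ahead of it and the grasp point (between the pads) lies 2 mm behind it; z points along the fingers, y is the line along which they close (so a half turn about z gives the same grasp; the last joint's range is limited). The gripper opens to 85 mm and grips with 20 to 120 N. Pads are 22 mm wide; open, the fingers measure 114 mm over their backs; the gripper's body (76 mm by 85 mm) begins 54 mm behind the grasp point. The pads swing forward as they close: fully open they stand 13 mm farther back than shut.
Start: joints at [1.624, 0.359, 0.012, 0, -1.224, -0.288], TCP at [0.157, 0.656, 0.248] pointing down, gripper open.
Joint ranges: [-3.07, 3.07], [-1.43, 2.12], [-1.02, 1.25], [-3.03, 1.67], [-3.05, -0], [-3.03, 3.03]. Speed limits (rad/s): [2.39, 2.39, 3.01, 3.14, 3.14, 3.14].

## Interface

Orientations are given as a 3x3 rotation matrix whose columns are the frame's x, y, z axes.
In Python, from plant import get_state, capture, calibration, close_job gives the robot as it stands.
- The arm moves only by the shell command python3 -m crank 'ROWS' [FORCE]. ROWS is rows parted by semicolons, their numbers by spaces, 1 to 20 of them, each of 7 numbers: dx, dy, dz in m, then a rotation vector rx, ry, rz in rad, then the finger opening in m; each row shifts and turns the commanded pose from where the row before left it, along the tool's axes as they then stand; what a row does not reach is not made up. A row lasts 1/10 s, in which the tool goes at most 0.05 m and 0.15 rad, less where a joint would pass 70% of its speed; a pose out of reach is approached as far as the arm can. The fingers move at their own pace and stop on an object; FORCE is the grip in N (left out, the last holds). Time passes only in rows, so rows that do not move let the fingers close. It prints the time, the measured TCP pose, the force, the opening and the grip force at its end.
- get_state(): the state, without advancing time (a new reading comes with each control period).
- capture(name): name is "side" or "top"; returns the picture (480x640x3 uint8, red, green, blue); there is no depth.
- calibration(name): a dict with "mtx" (3x3 intrinsics, pixels), "dist" ([k1, k2, p1, p2, k3] as OpenCV has them; the pictures are not rectified), "eye" and "rotation" of the camera in the world. Camera axes: x right, y down, z forward; pixel columns grow to the right and rows downward; lengths in m; the calibration is good to about 2 mm. A picture is of the moment at which its call begins. calibration takes no time and is no camera call.
- close_job(): hands the job in; it is judged then, once.
The state is a dict: "time_s": time; "joint_pos": joint angles; "joint_vel": joint speeds; "tau": joint torques, N m; "tool_pos": TCP position; "tcp_rot": TCP orientation; "wrist_force": force on the tool from outside, world axes, zero at the start; "moment": the same for the moment, N m; "grip_width": finger opening in m; "grasp_force": force on a finger pad.
Only numpy, scipy, OpenCV 4.12 (cv2) and the standard library are available. Lean on these libraries where they do the work, as an engineer would, in place of code of your own. Each camera call takes 0.05 s, during which the arm holds its last target. There are 200 camera calls.

## Task

The clear sliding cover of the sample box binds somewhere in its track. Slide it gently towards closed, over the open half with the vials, until you feel it begin to bind, without forcing it any deeper, so that the drag pointer is left marking the tight spot; then slide the cover back so that its lug stands about 30 mm clear of the pointer, and let go. Move the pointer only with the cover, never with the robot, and leave the other things on the bench where they are.

Things in the scene. Friction and masses are not known exactly. Their poses are not given: they have to be found in the camera images.
- box: white sample box fixed to the bench, 260 (x) x 430 (y) x 90 mm high, plus a 50 mm high, 75 mm wide step at its +y end. Origin: centre of the 430 mm part's underside. Its y axis is the direction in which the cover closes. Its -y half has a fixed top; its +y half is open with vials inside.
- cover: clear sliding cover on the box, 206 (x) x 180 (y) x 6 mm, aluminium edging, about 0.35 kg; captive on rails, it slides only along the box's y, 210 mm of travel, and starts 0 to 20 mm from the -y end; closing is towards the box's +y. About 2 N of drag. Origin: centre of its underside, 92 mm above the bench; axes as the box's
- handle (a point): point inside the cover's upright grey handle block, which is 24 (x) x 30 (y) mm and stands 42 mm above the cover's upper face (z 98 to 140 mm above the bench); the point is on its vertical axis, 24 mm above the cover's upper face and 18 mm below the block's top
- runner: dark steel strip, 400 mm, along the box's far (+x) wall; origin: middle of its underside. Under it hides a tight spot, in no pose, met 90 to 180 mm along the cover's travel. In it the push needed rises about 1.6 N per mm above the ordinary drag; squeeze in the track is about 1.8 times this added push; over 30 N of squeeze (17 N push) is too much. Let go there, the cover stays or creeps back.
- lug_face (a point): the +y face of the small aluminium lug at the cover's +y, +x corner; this face pushes the drag pointer
- pointer_face (a point): the middle of the drag pointer's -y face, which the lug meets; the distance from lug_face to this point is the gap between them, 0 when they touch
- pointer: drag pointer: small dark steel rider, 22 x 12 x 10 mm with a thin upright fin, on the box's far rim; origin on its underside at its -y face. Slides along the box's y with 0.8 N of drag. Starts 15 to 65 mm ahead of the cover's lug, is pushed ahead by it and stays where it is left, so it marks the furthest point the cover has reached
- vial_step: capped sample vial, 34 mm across, 63 mm high, standing on the low step at the box's +y end; a bystander. Origin: centre of its underside
- vial_a: capped sample vial, 34 mm across, 63 mm high, on the table beyond the box; a bystander. Origin: centre of its underside
- vial_b: a second such vial, on the table beyond the box; a bystander. Origin: centre of its underside
- tape: roll of tape lying flat, 56 mm across, 19 mm high, in front of the box; a bystander. Origin: centre of its underside
- beaker: glass beaker, 52 mm across, 55 mm high, in front of the box; a bystander. Origin: centre of its underside
- wash: plastic wash bottle with black cap, 64 mm across, 150 mm high, on the table to the left of the box; a bystander. Origin: centre of its underside
- glasses: wire safety glasses, 125 mm wide, 36 mm high, 120 mm deep, on the table to the right of the box; a bystander. Origin: centre of its underside (between the lenses)

How it is judged:
By the outcome, as a careful person would: the job done as asked, in the order asked, and still so for the second after the job is handed in, with the robot touching nothing.
It also fails if it takes over 67 s, if anything falls off the work surface, if the arm or the gripper's body presses on something with over 40 N, if the wrist force passes 120 N, or if a joint passes its speed limit or range.

## Working session

There is one attempt and no reset: what is moved stays moved. The work goes in short steps, Python scripts to look and compute and a shell command to move; the robot and the scene stay as the last step left them, time stands still between calls to the robot, and variables do not carry over. Pictures are saved under pics/ and viewed, at most 10 in all, crops included, and the job is handed in when it is done.

```bash
mkdir -p pics
python3 - <<'E'
from plant import *
import cv2
for n in("top","side"):
    cv2.imwrite(f"pics/{n}0.png",capture(n)[:,:,::-1]); c=calibration(n); print(n,c)
s=get_state(); print(s)
E
```

```text
top {'mtx': array([[457.81817015,   0.        , 319.40380131],
       [  0.        , 457.81817015, 240.92110494],
       [  0.        ,   0.        ,   1.        ]]), 'dist': array([-0.06698973,  0.        ,  0.        ,  0.        ,  0.        ]), 'eye': array([ 0.46141602, -0.00516043,  1.29651711]), 'rotation': array([[-0.01670567, -0.99661404,  0.08050695],
       [-0.99965253,  0.01828993,  0.01898147],
       [-0.02038967, -0.08016188, -0.9965733 ]])}
side {'mtx': array([[495.65215752,   0.        , 319.38855802],
       [  0.        , 495.65215752, 243.53262064],
       [  0.        ,   0.        ,   1.        ]]), 'dist': array([0.03587221, 0.        , 0.        , 0.        , 0.        ]), 'eye': array([0.43531505, 0.93342106, 0.81729704]), 'rotation': array([[-0.9921164 , -0.0540375 ,  0.11307077],
       [-0.12303484,  0.59150604, -0.79685823],
       [-0.02382182, -0.80448776, -0.59349134]])}
{'time_s': 0.1, 'joint_pos': array([ 1.62410297e+00,  3.59254792e-01,  1.11323681e-02, -3.07626740e-04,
       -1.22414103e+00, -2.88094743e-01]), 'joint_vel': array([ 0.00129489, -0.00182685,  0.00127381, -0.00197336, -0.00128129,
       -0.00020408]), 'tau': array([-1.33314432e-03, -5.84765697e+01,  2.94105595e+01,  6.95440114e+00,
       -3.17353042e-03,  1.19973510e-05]), 'tool_pos': array([0.15696451, 0.65605176, 0.24748877]), 'tcp_rot': array([[ 9.72539305e-01, -2.32738600e-01, -2.10746439e-04],
       [-2.32738654e-01, -9.72538188e-01, -1.48044670e-03],
       [ 1.39598131e-04,  1.48884144e-03, -9.99998882e-01]]), 'wrist_force': array([-0.73310343,  0.20638704,  0.62164769]), 'moment': array([ 0.00606329,  0.00523417, -0.03814606]), 'grasp_force': 0.0, 'grip_width': 0.08539491961921611}
```

View pics/top0.png

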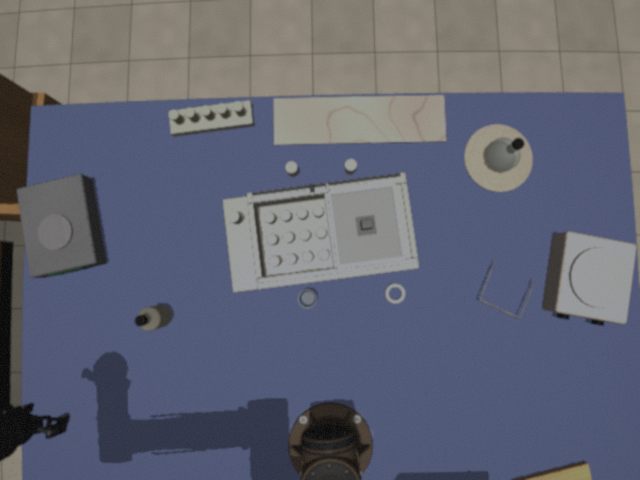

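View pics/side0.png

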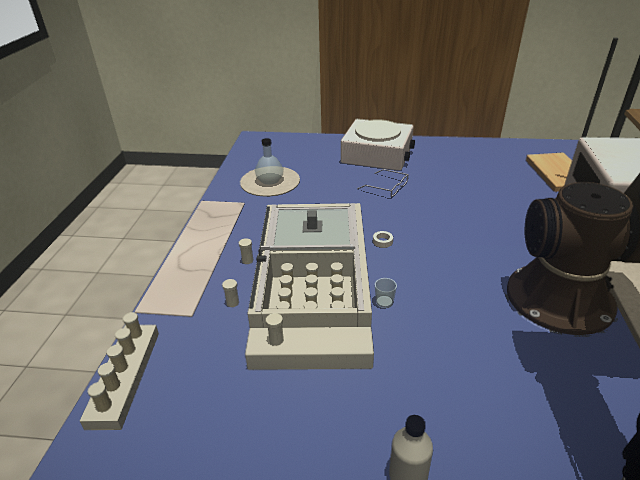

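Top view: handle at about (367,224), pointer at about (312,189), box corners at about (405,175), (418,269), (223,199) and (233,291). I'll zoom in.

Run:
```python
import cv2
a=cv2.imread("pics/top0.png")[165:300,220:425]; cv2.imwrite("pics/top0z.png",cv2.resize(a,None,fx=3.9,fy=3.9,interpolation=cv2.INTER_CUBIC))
a=cv2.imread("pics/side0.png")[195:345,235:395]; cv2.imwrite("pics/side0z.png",cv2.resize(a,None,fx=4,fy=4,interpolation=cv2.INTER_CUBIC))
```

```text
(no output)
```

View pics/top0z.png

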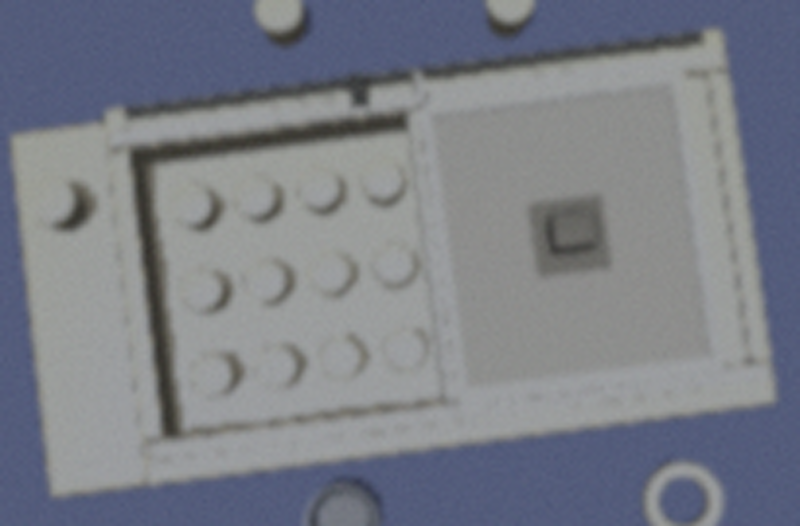

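View pics/side0z.png

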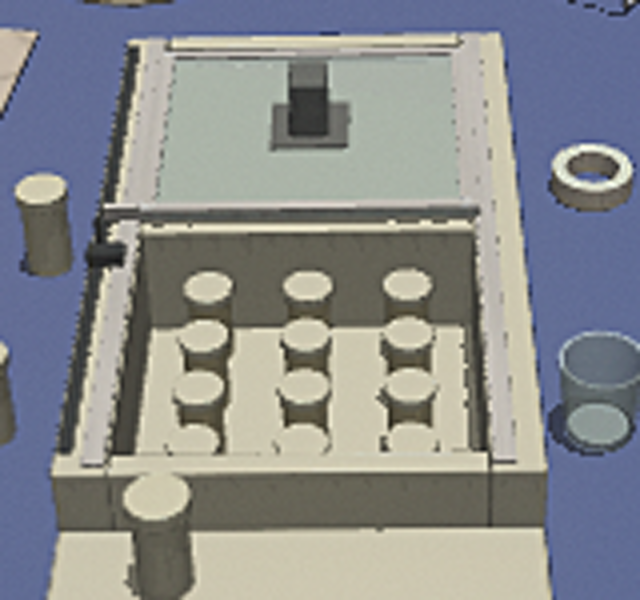

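Zoom: the handle's top is centred at about (573,230). The pointer spans u 352–369, and the lug's +y face is near u≈412. The box's -y corners are at (720,30) and (775,402).

```bash
cat > h.py <<'E'
import cv2,numpy as np
from plant import *
def ray(n,px,z):
    c=calibration(n); p=cv2.undistortPoints(np.array([[px]],float),c["mtx"],c["dist"])[0,0]
    d=c["rotation"]@[p[0],p[1],1]; return c["eye"]+d*(z-c["eye"][2])/d[2]
T=lambda u,v,z:ray("top",(220+u/3.9,165+v/3.9),z)
S=lambda u,v,z:ray("side",(235+u/4,195+v/4),z)
E
python3 - <<'E'
from h import *
P=dict(mx_px=T(720,30,.09),mx_mx=T(775,402,.09),px_py=T(107,110,.09),stepfar=T(10,132,.05),stepnear=T(50,495,.05),
handle=T(573,230,.14),hbase=T(570,235,.1),lug=T(413,92,.1),ptr=T(369,92,.1),ptrE=T(352,92,.1),
Shandle=S(309,75,.14),Sbase_top_rear=S(309,62,.14),Sbox_px_my=S(130,40,.09),Sbox_mx_my=S(502,33,.09),Sbox_px_py=S(55,462,.09),Sbox_mx_py=S(548,468,.09),Slug=S(103,212,.1),SptrmY=S(104,243,.1))
for k,v in P.items(): print(k,v.round(4))
a=lambda p,q:np.arctan2(*(P[q]-P[p])[[1,0]])
print("y-dir yaw far",a('mx_px','px_py')-np.pi/2, "x-dir", a('mx_mx','mx_px'), a('stepnear','stepfar'),"side y",a('Sbox_px_my','Sbox_px_py')-np.pi/2,a('Sbox_mx_my','Sbox_mx_py')-np.pi/2,"x",a('Sbox_mx_my','Sbox_px_my'),a('Sbox_mx_py','Sbox_px_py'))
E
```

```text
mx_px [ 0.7379 -0.2133  0.09  ]
mx_mx [ 0.4825 -0.2421  0.09  ]
px_py [0.6908 0.2087 0.09  ]
stepfar [0.6841 0.2853 0.05  ]
stepnear [0.4269 0.257  0.05  ]
handle [ 0.5958 -0.1045  0.14  ]
hbase [ 0.5971 -0.1058  0.1   ]
lug [ 0.6968 -0.0019  0.1   ]
ptr [0.6974 0.028  0.1   ]
ptrE [0.6976 0.0395 0.1   ]
Shandle [ 0.5977 -0.0992  0.14  ]
Sbase_top_rear [ 0.5997 -0.1141  0.14  ]
Sbox_px_my [ 0.7395 -0.2087  0.09  ]
Sbox_mx_my [ 0.4836 -0.2398  0.09  ]
Sbox_px_py [0.6924 0.2052 0.09  ]
Sbox_mx_py [0.4357 0.1843 0.09  ]
Slug [0.7111 0.0013 0.1   ]
SptrmY [0.7038 0.0313 0.1   ]
y-dir yaw far 0.11111918258312259 x-dir 0.11221430348810746 0.10951873410057111 side y 0.1133525691736521 0.11243434700763344 x 0.12067999203795123 0.08139048518935074
```

```bash
python3 -m crank '0.0336 0.0354 0 0 0 0 0.085;0.0336 0.0354 0 0 0 0 0.085;0.0336 0.0354 0 0 0 0 0.085;0.0336 0.0354 0 0 0 0 0.085;0.0336 0.0354 0 0 0 0 0.085;0.0336 0.0354 0 0 0 0 0.085;0.0336 0.0354 0 0 0 0 0.085;0.0336 0.0354 0 0 0 0 0.085;0.0336 0.0354 0 0 0 0 0.085;0.0336 0.0354 0 0 0 0 0.085;0.0336 0.0354 0 0 0 0 0.085;0.0336 0.0354 0 0 0 0 0.085;0.0336 0.0354 0 0 0 0 0.085;0.0336 0.0354 0 0 0 0 0.085;0.0336 0.0354 0 0 0 0 0.085;0.0336 0.0354 0 0 0 0 0.085'; python3 -m crank '0 0 0 0 0 -0.116 0.085;0 0 0 0 0 -0.116 0.085;0 0 0 0 0 -0.115 0.085;0 0 0 0 0 0 0.085' 30
cat >> h.py <<'E'
def rel(p):
    s=get_state(); R=s["tcp_rot"]; d=R.T@(np.array(p)-s["tool_pos"])
    yb=np.array([-.1118,.9937,0]); print("t",s["time_s"],"delta tool",d.round(4),"yaw err to box",round(float(np.arcsin(np.cross(R[:2,1],-yb[:2]))),4),"q",s["joint_pos"].round(2))
E
python3 -c "
from h import *
rel([.5968,-.104,.126])"
```

```text
time_s: 1.7
tool_pos: [0.5487, -0.0215, 0.2482]
tcp_rot: [[0.973, -0.233, -0.0], [-0.233, -0.973, 0.0], [-0.0, -0.0, -1.0]]
wrist_force: [0.1, 0.5, -0.2]
grip_width: 0.0853
grasp_force: 0.0
time_s: 2.1
tool_pos: [0.5479, -0.0198, 0.2479]
tcp_rot: [[0.994, 0.113, -0.001], [0.113, -0.994, -0.0], [-0.001, 0.0, -1.0]]
wrist_force: [0.3, 0.5, 0.2]
grip_width: 0.085
grasp_force: 0.0
t 2.1 delta tool [0.0392 0.0892 0.1219] yaw err to box -0.0012 q [ 0.32  0.15 -0.27 -0.   -1.15  1.36]
```

```bash
python3 -m crank '0.0195 0.0446 0 0 0 0 0.085;0.0195 0.0446 0 0 0 0 0.085;0 0 0.04 0 0 0 0.085;0 0 0.03 0 0 0 0.085;0 0 0 0 0 0 0.085'
python3 - <<'E'
from h import *
rel([.5968,-.104,.126])
a=capture("side")[180:290,240:400]; cv2.imwrite("pics/s1.png",cv2.resize(a[:,:,::-1],None,fx=4.5,fy=4.5,interpolation=cv2.INTER_CUBIC))
E
```

```text
time_s: 2.6
tool_pos: [0.594, -0.104, 0.1737]
tcp_rot: [[0.994, 0.108, -0.008], [0.108, -0.994, 0.0], [-0.008, -0.001, -1.0]]
wrist_force: [-0.1, 0.1, 0.6]
grip_width: 0.0849
grasp_force: 0.0
t 2.6 delta tool [0.0032 0.0003 0.0476] yaw err to box 0.0043 q [ 0.15  0.3  -0.25 -0.   -1.03  1.53]
```

View pics/s1.png

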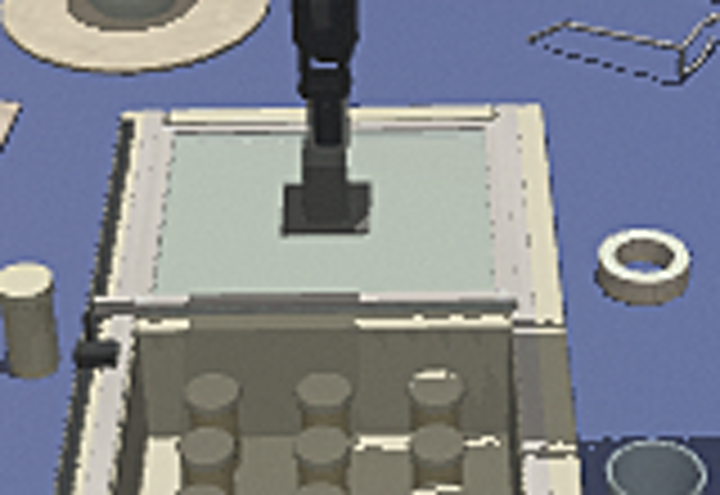

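The near finger at (325,130) lines up with the handle column (325,180). I'll descend and close.

```bash
python3 -m crank '0 0 0 0 0 0 0.085;0.0015 0 0.02 0 0 0 0.085;0 0 0.015 0 0 0 0.085;0 0 0.01 0 0 0 0.085;0 0 0 0 0 0 0.085;0 0 0 0 0 0 0.085' 30; python3 -c "
from h import *
rel([.5968,-.104,.126])"
```

```text
time_s: 3.25
tool_pos: [0.5991, -0.1034, 0.1346]
tcp_rot: [[0.994, 0.112, 0.002], [0.112, -0.994, -0.0], [0.002, 0.0, -1.0]]
wrist_force: [0.5, -0.7, -0.2]
grip_width: 0.085
grasp_force: 0.0
t 3.25 delta tool [-0.0024  0.0003  0.0086] yaw err to box -0.0005 q [ 0.15  0.34 -0.29  0.   -0.94  1.53]
```

```bash
python3 -m crank '-0.002 0 0.005 0 0 0 0.085;0 0 0.005 0 0 0 0.06;0 0 0 0 0 0 0.04;0 0 0 0 0 0 0.02;0 0 0 0 0 0 0.01;0 0 0 0 0 0 0.01;0 0 0 0 0 0 0.01;0 0 0 0 0 0 0.01;0 0 0 0 0 0 0.01' 40; python3 -c "
from h import *
rel([.5968,-.104,.126])"
```

```text
time_s: 4.15
tool_pos: [0.5965, -0.1038, 0.1235]
tcp_rot: [[0.994, 0.112, 0.0], [0.112, -0.994, -0.0], [0.0, 0.0, -1.0]]
wrist_force: [-0.6, -0.4, 1.4]
grip_width: 0.0296
grasp_force: 40.8
t 4.15 delta tool [ 0.0003  0.0002 -0.0025] yaw err to box -0.0002 q [ 0.15  0.35 -0.31  0.   -0.91  1.53]
```

```bash
python3 -m crank '0 -0.001 0 0 0 0 0.01;0 -0.003 0 0 0 0 0.01;0 -0.004 0 0 0 0 0.01;0 -0.004 0 0 0 0 0.01;0 -0.004 0 0 0 0 0.01;0 -0.004 0 0 0 0 0.01'; python3 -m crank '0 -0.004 0 0 0 0 0.01;0 -0.004 0 0 0 0 0.01;0 -0.004 0 0 0 0 0.01;0 -0.004 0 0 0 0 0.01;0 -0.004 0 0 0 0 0.01;0 -0.004 0 0 0 0 0.01;0 -0.004 0 0 0 0 0.01;0 -0.004 0 0 0 0 0.01'
```

```text
time_s: 4.75
tool_pos: [0.5942, -0.0835, 0.1235]
tcp_rot: [[0.994, 0.112, 0.0], [0.112, -0.994, -0.0], [0.0, 0.0, -1.0]]
wrist_force: [-0.6, -1.5, 4.1]
grip_width: 0.0295
grasp_force: 41.3
time_s: 5.55
tool_pos: [0.5906, -0.0519, 0.1235]
tcp_rot: [[0.994, 0.112, 0.0], [0.112, -0.994, -0.0], [0.0, 0.0, -1.0]]
wrist_force: [-0.2, -3.1, 5.3]
grip_width: 0.0294
grasp_force: 41.4
```

```bash
cat > chk.py <<'E'
from h import *
import sys
s=get_state(); p=-s["wrist_force"]@np.array([-.1118,.9937,0]); print("### push",round(float(p),2),s["tool_pos"].round(4)); sys.exit(p>5.2)
E
c(){ python3 chk.py; }
python3 -m crank '0 -0.002 0 0 0 0 0.01;0 -0.002 0 0 0 0 0.01;0 -0.002 0 0 0 0 0.01;0 -0.002 0 0 0 0 0.01' >/dev/null && c && python3 -m crank '0 -0.002 0 0 0 0 0.01;0 -0.002 0 0 0 0 0.01;0 -0.002 0 0 0 0 0.01;0 -0.002 0 0 0 0 0.01' >/dev/null && c && python3 -m crank '0 -0.001 0 0 0 0 0.01;0 -0.001 0 0 0 0 0.01' >/dev/null && c && python3 -m crank '0 -0.001 0 0 0 0 0.01;0 -0.001 0 0 0 0 0.01' >/dev/null && c && python3 -m crank '0 -0.001 0 0 0 0 0.01;0 -0.001 0 0 0 0 0.01' >/dev/null && c && python3 -m crank '0 -0.001 0 0 0 0 0.01;0 -0.001 0 0 0 0 0.01' >/dev/null && c && python3 -m crank '0 -0.001 0 0 0 0 0.01;0 -0.001 0 0 0 0 0.01' >/dev/null && c && python3 -m crank '0 -0.001 0 0 0 0 0.01;0 -0.001 0 0 0 0 0.01' >/dev/null && c && python3 -m crank '0 -0.001 0 0 0 0 0.01;0 -0.001 0 0 0 0 0.01' >/dev/null && c && python3 -m crank '0 -0.001 0 0 0 0 0.01;0 -0.001 0 0 0 0 0.01' >/dev/null && c
```

```text
### push 1.67 [ 0.5897 -0.044   0.1235]False
```

```bash
sed -i 's/sys.exit(p>5.2)/sys.exit(int(p>5.2))/' chk.py
c(){ python3 chk.py; }
python3 -m crank '0 -0.002 0 0 0 0 0.01;0 -0.002 0 0 0 0 0.01;0 -0.002 0 0 0 0 0.01;0 -0.002 0 0 0 0 0.01' >/dev/null && c && python3 -m crank '0 -0.001 0 0 0 0 0.01;0 -0.001 0 0 0 0 0.01' >/dev/null && c && python3 -m crank '0 -0.001 0 0 0 0 0.01;0 -0.001 0 0 0 0 0.01' >/dev/null && c && python3 -m crank '0 -0.001 0 0 0 0 0.01;0 -0.001 0 0 0 0 0.01' >/dev/null && c && python3 -m crank '0 -0.001 0 0 0 0 0.01;0 -0.001 0 0 0 0 0.01' >/dev/null && c && python3 -m crank '0 -0.001 0 0 0 0 0.01;0 -0.001 0 0 0 0 0.01' >/dev/null && c && python3 -m crank '0 -0.001 0 0 0 0 0.01;0 -0.001 0 0 0 0 0.01' >/dev/null && c && python3 -m crank '0 -0.001 0 0 0 0 0.01;0 -0.001 0 0 0 0 0.01' >/dev/null && c && python3 -m crank '0 -0.001 0 0 0 0 0.01;0 -0.001 0 0 0 0 0.01' >/dev/null && c
```

```text
### push 3.19 [ 0.5888 -0.0361  0.1235]
### push 3.13 [ 0.5885 -0.0341  0.1235]
### push 3.53 [ 0.5884 -0.0321  0.1235]
### push 2.38 [ 0.5881 -0.0301  0.1235]
### push 3.08 [ 0.5879 -0.0281  0.1235]
### push 2.87 [ 0.5877 -0.0262  0.1235]
### push 2.77 [ 0.5874 -0.0242  0.1235]
### push 2.47 [ 0.5872 -0.0222  0.1235]
### push 3.61 [ 0.587  -0.0202  0.1235]
```

```bash
c(){ python3 chk.py; }
python3 -m crank '0 -0.001 0 0 0 0 0.01;0 -0.001 0 0 0 0 0.01' >/dev/null && c && python3 -m crank '0 -0.001 0 0 0 0 0.01;0 -0.001 0 0 0 0 0.01' >/dev/null && c && python3 -m crank '0 -0.001 0 0 0 0 0.01;0 -0.001 0 0 0 0 0.01' >/dev/null && c && python3 -m crank '0 -0.001 0 0 0 0 0.01;0 -0.001 0 0 0 0 0.01' >/dev/null && c && python3 -m crank '0 -0.001 0 0 0 0 0.01;0 -0.001 0 0 0 0 0.01' >/dev/null && c && python3 -m crank '0 -0.001 0 0 0 0 0.01;0 -0.001 0 0 0 0 0.01' >/dev/null && c && python3 -m crank '0 -0.001 0 0 0 0 0.01;0 -0.001 0 0 0 0 0.01' >/dev/null && c && python3 -m crank '0 -0.001 0 0 0 0 0.01;0 -0.001 0 0 0 0 0.01' >/dev/null && c && python3 -m crank '0 -0.001 0 0 0 0 0.01;0 -0.001 0 0 0 0 0.01' >/dev/null && c && python3 -m crank '0 -0.001 0 0 0 0 0.01;0 -0.001 0 0 0 0 0.01' >/dev/null && c && python3 -m crank '0 -0.001 0 0 0 0 0.01;0 -0.001 0 0 0 0 0.01' >/dev/null && c && python3 -m crank '0 -0.001 0 0 0 0 0.01;0 -0.001 0 0 0 0 0.01' >/dev/null && c
```

```text
### push 3.1 [ 0.5868 -0.0182  0.1235]
### push 3.26 [ 0.5865 -0.0162  0.1235]
### push 2.9 [ 0.5863 -0.0142  0.1235]
### push 2.87 [ 0.5861 -0.0122  0.1235]
### push 3.07 [ 0.5859 -0.0103  0.1235]
### push 2.58 [ 0.5856 -0.0083  0.1235]
### push 1.62 [ 0.5854 -0.0063  0.1235]
### push 3.58 [ 0.5851 -0.0043  0.1235]
### push 3.24 [ 0.5849 -0.0023  0.1235]
### push 2.43 [ 5.847e-01 -4.000e-04  1.235e-01]
### push 3.5 [0.5845 0.0017 0.1235]
### push 3.04 [0.5842 0.0036 0.1235]
```

```bash
c(){ python3 chk.py; }
python3 -m crank '0 -0.001 0 0 0 0 0.01;0 -0.001 0 0 0 0 0.01' >/dev/null && c && python3 -m crank '0 -0.001 0 0 0 0 0.01;0 -0.001 0 0 0 0 0.01' >/dev/null && c && python3 -m crank '0 -0.001 0 0 0 0 0.01;0 -0.001 0 0 0 0 0.01' >/dev/null && c && python3 -m crank '0 -0.001 0 0 0 0 0.01;0 -0.001 0 0 0 0 0.01' >/dev/null && c && python3 -m crank '0 -0.001 0 0 0 0 0.01;0 -0.001 0 0 0 0 0.01' >/dev/null && c && python3 -m crank '0 -0.001 0 0 0 0 0.01;0 -0.001 0 0 0 0 0.01' >/dev/null && c && python3 -m crank '0 -0.001 0 0 0 0 0.01;0 -0.001 0 0 0 0 0.01' >/dev/null && c && python3 -m crank '0 -0.001 0 0 0 0 0.01;0 -0.001 0 0 0 0 0.01' >/dev/null && c && python3 -m crank '0 -0.001 0 0 0 0 0.01;0 -0.001 0 0 0 0 0.01' >/dev/null && c && python3 -m crank '0 -0.001 0 0 0 0 0.01;0 -0.001 0 0 0 0 0.01' >/dev/null && c && python3 -m crank '0 -0.001 0 0 0 0 0.01;0 -0.001 0 0 0 0 0.01' >/dev/null && c && python3 -m crank '0 -0.001 0 0 0 0 0.01;0 -0.001 0 0 0 0 0.01' >/dev/null && c
```

```text
### push 2.95 [0.584  0.0057 0.1235]
### push 3.05 [0.5838 0.0076 0.1235]
### push 3.21 [0.5836 0.0096 0.1235]
### push 3.56 [0.5834 0.0116 0.1235]
### push 2.83 [0.5831 0.0136 0.1235]
### push 2.85 [0.5829 0.0156 0.1235]
### push 2.42 [0.5827 0.0176 0.1235]
### push 3.16 [0.5824 0.0195 0.1235]
### push 2.87 [0.5822 0.0215 0.1235]
### push 3.61 [0.582  0.0235 0.1235]
### push 3.36 [0.5818 0.0255 0.1235]
### push 2.74 [0.5815 0.0275 0.1235]
```

```bash
c(){ python3 chk.py; }
python3 -m crank '0 -0.001 0 0 0 0 0.01;0 -0.001 0 0 0 0 0.01' >/dev/null && c && python3 -m crank '0 -0.001 0 0 0 0 0.01;0 -0.001 0 0 0 0 0.01' >/dev/null && c && python3 -m crank '0 -0.001 0 0 0 0 0.01;0 -0.001 0 0 0 0 0.01' >/dev/null && c && python3 -m crank '0 -0.001 0 0 0 0 0.01;0 -0.001 0 0 0 0 0.01' >/dev/null && c && python3 -m crank '0 -0.001 0 0 0 0 0.01;0 -0.001 0 0 0 0 0.01' >/dev/null && c && python3 -m crank '0 -0.001 0 0 0 0 0.01;0 -0.001 0 0 0 0 0.01' >/dev/null && c && python3 -m crank '0 -0.001 0 0 0 0 0.01;0 -0.001 0 0 0 0 0.01' >/dev/null && c && python3 -m crank '0 -0.001 0 0 0 0 0.01;0 -0.001 0 0 0 0 0.01' >/dev/null && c && python3 -m crank '0 -0.001 0 0 0 0 0.01;0 -0.001 0 0 0 0 0.01' >/dev/null && c && python3 -m crank '0 -0.001 0 0 0 0 0.01;0 -0.001 0 0 0 0 0.01' >/dev/null && c && python3 -m crank '0 -0.001 0 0 0 0 0.01;0 -0.001 0 0 0 0 0.01' >/dev/null && c && python3 -m crank '0 -0.001 0 0 0 0 0.01;0 -0.001 0 0 0 0 0.01' >/dev/null && c
```

```text
### push 2.71 [0.5813 0.0295 0.1235]
### push 3.32 [0.5811 0.0315 0.1235]
### push 5.2 [0.5809 0.0332 0.1235]
### push 7.86 [0.5807 0.0347 0.1235]
```

Binding is clear: push is 7.9 N against about 3 N of ordinary drag. I'll slide back 30 mm.

```bash
python3 -m crank '0 0.002 0 0 0 0 0.01;0 0.004 0 0 0 0 0.01;0 0.004 0 0 0 0 0.01;0 0.004 0 0 0 0 0.01;0 0.004 0 0 0 0 0.01;0 0.004 0 0 0 0 0.01;0 0.004 0 0 0 0 0.01;0 0.004 0 0 0 0 0.01;0 0.002 0 0 0 0 0.01;0 0 0 0 0 0 0.01;0 0 0 0 0 0 0.01'; python3 chk.py
```

```text
time_s: 14.65
tool_pos: [0.5842, 0.004, 0.1235]
tcp_rot: [[0.994, 0.112, 0.0], [0.112, -0.994, 0.0], [0.0, -0.0, -1.0]]
wrist_force: [-0.3, -0.9, 5.5]
grip_width: 0.0293
grasp_force: 41.5
### push 0.82 [0.5842 0.004  0.1235]
```

```bash
python3 -m crank '0 0 0 0 0 0 0.04;0 0 0 0 0 0 0.06;0 0 0 0 0 0 0.085;0 0 0 0 0 0 0.085;0 0 0 0 0 0 0.085;0 0 0 0 0 0 0.085;0 0 -0.02 0 0 0 0.085;0 0 -0.03 0 0 0 0.085;0 0 -0.04 0 0 0 0.085;0 0 -0.04 0 0 0 0.085;-0.04 0 0 0 0 0 0.085;-0.04 0 0 0 0 0 0.085;-0.04 0 0 0 0 0 0.085;0 0 0 0 0 0 0.085;0 0 0 0 0 0 0.085;0 0 0 0 0 0 0.085'
python3 - <<'E'
import cv2
from plant import *
for n,(a,b,c,d) in dict(top=(165,225,220,420),side=(195,315,235,395)).items():
    i=capture(n)[a:b,c:d,::-1]; f=3.9 if n=="top" else 4
    cv2.imwrite(f"pics/{n}2.png",cv2.resize(i,None,fx=f,fy=f,interpolation=cv2.INTER_CUBIC))
E
```

```text
time_s: 16.25
tool_pos: [0.4658, -0.0097, 0.2536]
tcp_rot: [[0.994, 0.112, 0.001], [0.112, -0.994, 0.0], [0.001, -0.0, -1.0]]
wrist_force: [-0.9, 0.7, -0.0]
grip_width: 0.0849
grasp_force: 0.0
```

View pics/top2.png

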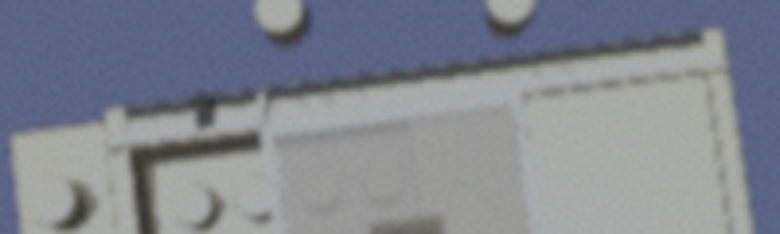

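View pics/side2.png

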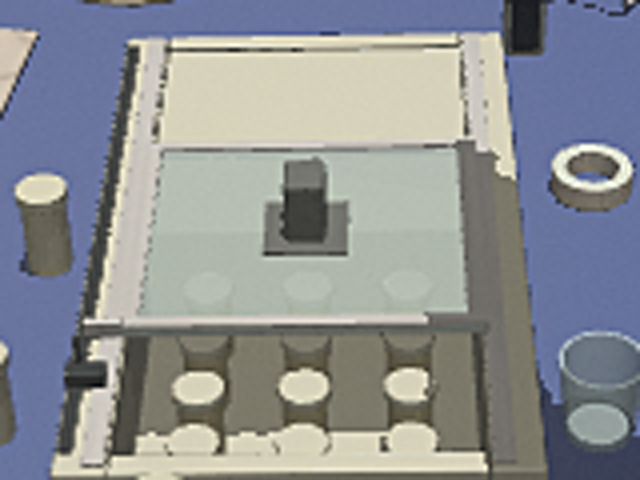

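The pointer (face near u≈214) and the lug (face near u≈259) are about 30 mm apart, which agrees with the 31 mm from the arm's position. The other things on the bench are where they were, and the arm is clear.

```bash
python3 -c "
from plant import *
print(close_job())"
```

```text
the job is handed in; nothing more can be done
None
```

Job handed in: I closed the cover until it began to bind (about 8 N push, against about 3 N of ordinary drag), then slid it back so the lug stands about 30 mm clear of the pointer, and released it.

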